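# Point out the canister left open, then push its flip-top shut

## Task

The flip-top of the green canister on the plank shelf has been left standing open. First show the cook: point down at the canister's open mouth from just above it, a few centimetres off, and stay there for two seconds without touching the canister. Then push the flap gently over with a fingertip until it is fully shut, never grasping or lifting the canister, leaving it upright in its place, and touching none of the other things on the shelf.

Things in the scene. Friction and masses are not known exactly. Their poses are not given: they have to be found in the camera images.
- shelf: Fixed shelf of rough pale cypress boards, 360 mm deep (x), 1090 mm long (y) between two mud-brick piers 140 mm high; a low mud-brick course, 115 mm high, runs along its far edge (x 177 to 287 mm). Origin: on the work surface under the middle of the boards, whose upper face is at z = 75 mm in its frame.
- canister: Loose green plastic canister standing upright, about 0.4 kg: body 100 mm across, dark green ribbed cap 104 mm across, 150 mm high to the cap's flat top. It can slide or tip if pushed. Origin: centre of its underside, z up; +x points from the mouth towards the flap's hinge (the back), -x to the front.
- canister_mouth (a point): Centre of the canister's round mouth, 58 mm wide, level with the cap's top, 150 mm above the canister's underside; its axes are those of the canister.
- flap_hinge (a point): Middle of the flap's hinge line on the cap's top, 38 mm from the mouth's centre along the canister's +x; the hinge line is parallel to the canister's y. Two hinge ears 8 mm wide stand here, 17 mm either side, rising 7 mm above the cap's top.
- flap (a joint): Hinge angle (rad) of the pale green flap: 0 = shut flat on the cap, 1.57 = upright, 2.2 = its stop, leaning back away from the mouth; starts open at 1.6 to 2.0. Flap: disc 72 mm wide, 5 mm thick, with a tab, 84 mm from hinge to tab end. Light friction (under 1 N at the tab); it stays where it is left, with no spring or snap, so it must be pushed right down on to the cap.
- flap_tab (a point): Middle of the end of the flap's thumb tab, on the flap's outer face (the face that is uppermost when shut), 84 mm from the hinge; it moves with the flap, and when shut lies 5 mm above the cap's top, 46 mm in front of the mouth's centre. The point's own z is the outer face's normal.
- mug: Bystander: loose white enamel steel mug with a blue rim and blue handle, 86 mm across, 85 mm high; the handle sticks out to 75 mm from the axis on its +y side. Origin: centre of its underside.
- jar: Bystander: loose clear glass jar with a glass lid held by a wire clip, 90 mm across (100 mm over the clip), 140 mm high. Origin: centre of its underside.
- lid: Bystander: loose dented aluminium sufuria (cooking pot) lid lying flat, 180 mm across, 15 mm high, with a dark knob up to 41 mm high in its middle. Origin: centre of its underside.
- stick: Bystander: loose flat wooden cooking stick lying along the shelf's near edge, 370 mm long (its y, blade towards +y), blade 56 mm wide, 11 mm thick. Origin: on its underside in the handle, 185 mm from either end.
Things that resemble listed ones, but are neither listed nor needed, are in the scene too. Of the things like the canister, leave any that is red; of the rest the smaller one is meant.

How it is judged:
By the outcome, as a careful person would: the job done as asked, in the order asked, and still so for the second after the job is handed in, with the robot touching nothing.
It also fails if it takes over 42 s, if anything falls off the work surface, if the arm or the gripper's body presses on something with over 40 N, if the wrist force passes 120 N, or if a joint passes its speed limit or range.

## Robot

A 6-joint arm with a two-finger parallel gripper is mounted at the origin on the work surface. World frame = base frame: x ahead of the robot, y to its left, z up, the work surface at z = 0. Lengths are in m, angles in degrees, forces in N, time in s.
With the tool pointing down it reaches from about 0.4 to 0.825 m from the base axis. Payload 7 kg.
Tool frame: the origin (TCP) lies at the very end of the fingers, on their centre line; the grasp point (between the pads) lies 19 mm behind it; z points along the fingers, x is the direction in which the jaws open and shut, and the axes are right-handed (so a half turn about z gives the same grasp; the last joint's range is limited). The gripper opens to 88 mm and grips with 3 to 60 N. Pads are 19 mm wide; open, the fingers measure 130 mm over their backs; the gripper's body (78 mm by 193 mm) begins 47 mm behind the grasp point.
Start: joints at [93.398, 20.546, 0.682, 0, -70.136, -16.507], TCP at [0.153, 0.657, 0.227] pointing down, gripper open.
Joint ranges: [-176.03, 176.03], [-82.01, 121.73], [-58.28, 71.71], [-173.87, 95.51], [-174.79, -0.11], [-173.66, 173.66]. Speed limits (degrees/s): [136.94, 136.94, 172.46, 180, 180, 180].

## Interface

Orientations are given as [roll, pitch, yaw] about the fixed x, y, z axes, in that order (R = Rz(yaw) Ry(pitch) Rx(roll)).
In Python, from plant import get_state, optics, order, finder gives the robot as it stands.
- The arm moves only by the shell command python3 -m crank 'ROWS' [FORCE]. ROWS is JSON, a list of rows, each an object of numbers: "dx", "dy", "dz": the shift along the tool's x, y, z in mm; "wx", "wy", "wz": the turn, a rotation vector about the tool's x, y, z in degrees; "hand": the opening in per cent of the stroke, from 0 (shut) to 100 (fully open). A call has 1 to 10 rows; each row shifts and turns the commanded pose from where the row before left it, along the tool's axes as they then stand; what a row does not reach is not made up. A row lasts 1/8 s, in which the tool goes at most 62.5 mm and 10.7 degrees, less where a joint would pass 70% of its speed; a pose out of reach is approached as far as the arm can. A call is refused whole if a number of a shift passes 62.5 or a number of a turn 10.7, either way. A call with a gripper value outside its range is refused whole. The fingers move at their own pace and stop on an object; FORCE is the grip in N (left out, the last holds). Time passes only in rows, so rows that do not move let the fingers close. It gives the time, the measured TCP pose, the force and the opening at its end, in the units of the state.
- get_state(): the state, without advancing time (a new reading comes with each control period).
- optics.capture(name): name is "scene" or "top"; returns the picture (400x640x3 uint8, blue, green, red); there is no depth.
- optics.calibration(name): a dict with "intrinsics" (3x3 intrinsics, pixels), "R" (3x3) and "t" (3): a world point X has camera coordinates R X + t. Camera axes: x right, y down, z forward; pixel columns grow to the right and rows downward; lengths in m; the calibration is good to about 2 mm. A picture is of the moment at which its call begins. calibration takes no time and is no camera call.
- order.close_job(): hands the job in, once; it reports no verdict.
Trained networks look in the newest picture that a camera, given by its name, has taken for a name from the list of things; names that differ only in an ending like _2 or _b are one class to them, and where a whole thing is asked for, a point or a joint stands for the part that bears it (a point fixed in the world has none). Each returns a list of dicts, best first, with "conf" (0 to 1); they miss things now and then, are a little off and sometimes report something else, mostly with a low value. They report only what shows in the picture. A call takes as long as a camera call. They do not tell look-alikes from the thing itself.
- finder.masks_of(thing, camera): "mask" (400x640 bool, what is visible of it) and "rect" ([centre column, centre row, width, height] in pixels, round what is visible of it).
- finder.place_of(thing, camera): "centre" ([column, row] in pixels: a listed point, or the origin of a listed thing).
The state is a dict: "time_s": time; "joints": joint angles; "qd": joint speeds; "joint_torque": joint torques, N m; "tcp_pos": TCP position; "eef_rot": TCP orientation; "contact_force": force on the tool from outside, world axes, zero at the start; "moment": the same for the moment, N m; "gripper_width": finger opening in m.
Only numpy, scipy, OpenCV 4.12 (cv2) and the standard library are available. Lean on these libraries where they do the work, as an engineer would, in place of code of your own. Each camera call takes 0.05 s, during which the arm holds its last target.

## Working session

There is one attempt and no reset: what is moved stays moved. The work goes in short steps, Python scripts to look and compute and a shell command to move; the robot and the scene stay as the last step left them, time stands still between calls to the robot, and variables do not carry over. Pictures are saved under pics/ and viewed, and the job is handed in when it is done.

```bash
mkdir -p pics; ls; python3 - <<'E'
from plant import get_state, optics, order, finder
import cv2
for n in("scene","top"):
    cv2.imwrite(f"pics/{n}0.png",optics.capture(n))
    c=optics.calibration(n); print(n,c)
    for th in("canister","canister_mouth","flap_hinge","flap_tab"):
        for d in finder.place_of(th,n): print(th,d)
s=get_state(); print({k:s[k] for k in("time_s","tcp_pos","eef_rot","contact_force","gripper_width")})
E
```

```text
pics
scene {'intrinsics': array([[392.28098631,   0.        , 320.53745117],
       [  0.        , 392.28098631, 197.75642864],
       [  0.        ,   0.        ,   1.        ]]), 'R': array([[-0.70960118,  0.70441819,  0.01616079],
       [ 0.5370629 ,  0.5555768 , -0.63474236],
       [-0.45610263, -0.44173457, -0.77255483]]), 't': array([ 0.25052685, -0.12880975,  1.51402483])}
canister {'centre': [284.0, 245.0], 'conf': 0.8}
canister {'centre': [439.7, 267.7], 'conf': 0.7}
canister_mouth {'centre': [275.5, 212.6], 'conf': 0.91}
canister_mouth {'centre': [454.7, 234.0], 'conf': 0.74}
canister_mouth {'centre': [300.8, 113.8], 'conf': 0.67}
flap_hinge {'centre': [286.8, 112.6], 'conf': 0.84}
flap_hinge {'centre': [477.7, 241.2], 'conf': 0.69}
flap_hinge {'centre': [273.6, 219.9], 'conf': 0.64}
flap_tab {'centre': [435.6, 216.1], 'conf': 0.94}
flap_tab {'centre': [269.2, 212.1], 'conf': 0.76}
flap_tab {'centre': [311.0, 119.0], 'conf': 0.56}
top {'intrinsics': array([[452.46827653,   0.        , 318.37512086],
       [  0.        , 452.46827653, 201.85856393],
       [  0.        , 
[... 406 characters left out ...]
entre': [468.8, 288.4], 'conf': 0.84}
canister_mouth {'centre': [326.5, 118.6], 'conf': 0.63}
canister_mouth {'centre': [396.3, 133.5], 'conf': 0.51}
flap_hinge {'centre': [485.8, 279.7], 'conf': 0.82}
flap_hinge {'centre': [311.6, 108.2], 'conf': 0.71}
flap_hinge {'centre': [136.5, 271.0], 'conf': 0.56}
flap_tab {'centre': [309.3, 84.2], 'conf': 0.74}
flap_tab {'centre': [453.2, 297.4], 'conf': 0.66}
flap_tab {'centre': [184.9, 267.2], 'conf': 0.64}
{'time_s': 0.5, 'tcp_pos': array([0.15308357, 0.65737686, 0.22651879]), 'eef_rot': array([ 1.79999817e+02, -4.25425660e-03, -1.03109015e+02]), 'contact_force': array([-0.28894846, -0.66749232,  0.23822222]), 'gripper_width': 0.08772690133110253}
```

View pics/scene0.png

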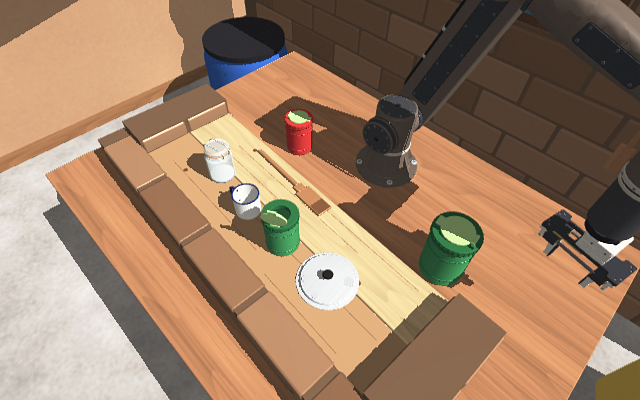

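View pics/top0.png

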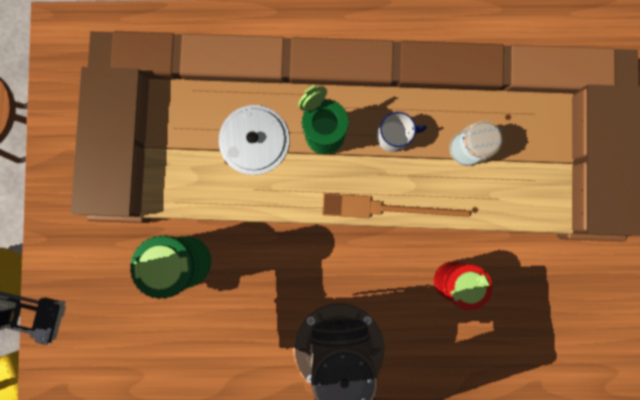

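```bash
cat > h.py <<'E'
import numpy as np,cv2
from plant import get_state, optics, order, finder
C={n:optics.calibration(n) for n in("scene","top")}
def ray(n,px,z):
    c=C[n];d=c["R"].T@np.linalg.inv(c["intrinsics"])@np.array([px[0],px[1],1.]);o=-c["R"].T@c["t"]
    return o+d*(z-o[2])/d[2]
def proj(n,X):
    c=C[n];p=c["intrinsics"]@(c["R"]@np.asarray(X)+c["t"]);return p[:2]/p[2]
E
python3 - <<'E'
from h import *
np.set_printoptions(precision=4,suppress=True)
for n,p,z in(("top",(326.5,118.6),.225),("top",(311.6,108.2),.225),("scene",(275.5,212.6),.225),("scene",(273.6,219.9),.225),("top",(323.4,134.4),.075),("scene",(284,245),.075)): print(n,p,z,ray(n,p,z))
a=cv2.imread("pics/scene0.png")[180:270,225:345];b=cv2.imread("pics/top0.png")[70:170,280:440]
cv2.imwrite("pics/zs.png",cv2.resize(a,None,fx=6,fy=6,interpolation=cv2.INTER_CUBIC));cv2.imwrite("pics/zt.png",cv2.resize(b,None,fx=5,fy=5,interpolation=cv2.INTER_CUBIC))
E
```

```text
top (326.5, 118.6) 0.225 [0.5558 0.0293 0.225 ]
top (311.6, 108.2) 0.225 [0.5796 0.0623 0.225 ]
scene (275.5, 212.6) 0.225 [0.5564 0.0243 0.225 ]
scene (273.6, 219.9) 0.225 [0.5762 0.0396 0.225 ]
top (323.4, 134.4) 0.075 [0.5527 0.0357 0.075 ]
scene (284, 245) 0.075 [0.5516 0.0414 0.075 ]
```

View pics/zs.png

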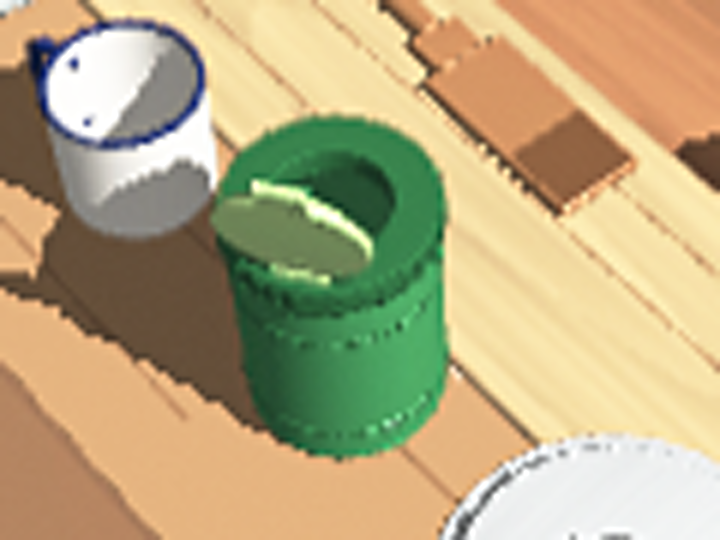

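View pics/zt.png

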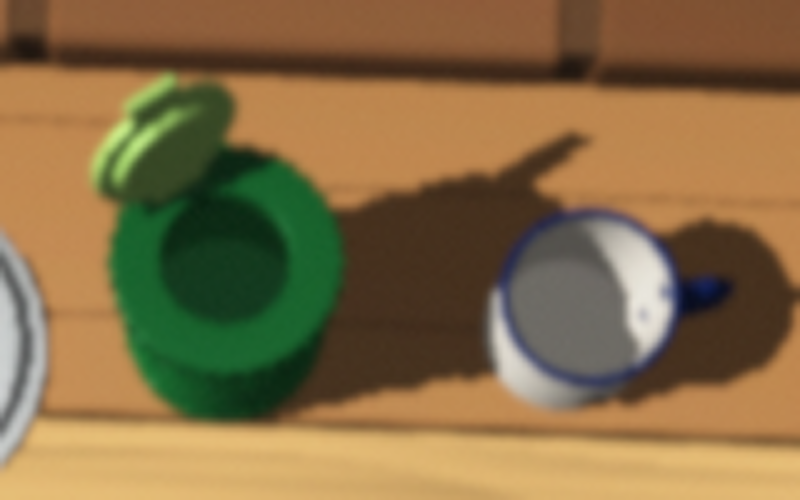

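```bash
cat > fit.py <<'E'
from h import *
from scipy.optimize import minimize
def seg(img,box):
    h=cv2.cvtColor(img,cv2.COLOR_BGR2HSV);m=np.zeros(img.shape[:2],bool)
    x0,y0,x1,y1=box
    s=(h[...,0]>28)&(h[...,0]<46)&(h[...,1]>50)
    m[y0:y1,x0:x1]=s[y0:y1,x0:x1];return m
def pts(mx,my,yaw,th,zt=.225):
    # flap outline, both faces; u along from hinge
    a=np.linspace(0,2*np.pi,60)
    disc=np.c_[38+36*np.cos(a),36*np.sin(a)]
    tab=np.array([[70,-9],[84,-9],[84,9],[70,9]])
    uv=np.r_[disc,tab]/1000
    X=[]
    ex=np.array([np.cos(yaw),np.sin(yaw),0]);ey=np.array([-ex[1],ex[0],0]);ez=np.array([0,0,1.])
    H=np.array([mx,my,zt])+.038*ex
    d=-np.cos(th)*ex+np.sin(th)*ez; n=np.sin(th)*ex+np.cos(th)*ez
    for w in(0,.005):
        for u,v in uv: X.append(H+u*d+v*ey+w*n)
    return np.array(X),H,H+.084*d+.005*n,d,n
def maskm(n,P,S=4):
    X=P[0];k=[i for i in range(60)]+[i for i in range(64,124)]
    m=np.zeros((400*S,640*S),np.uint8)
    for ids in(k,[60,61,62,63,124,125,126,127]):
        q=np.array([proj(n,X[i]) for i in ids]);q=(q+.5)*S-.5
        cv2.fillConvexPoly(m,cv2.convexHull(q.astype(np.float32)).round().astype(np.int32),1)
    return cv2.resize(m.astype(np.float32),(640,400),interpolation=cv2.INTER_AREA)
E
cat > run.py <<'E'
from fit import *
np.set_printoptions(precision=4,suppress=True)
I={n:cv2.imread(f"pics/{n}0.png") for n in C}
M={"scene":seg(I["scene"],(255,200,292,232)),"top":seg(I["top"],(294,80,332,114))}
for n in M: print(n,M[n].sum())
def cost(p):
    P=pts(p[0]/1000,p[1]/1000,np.radians(p[2]),np.radians(p[3]))
    return sum(np.abs(maskm(n,P)-M[n]).sum() for n in M)
m=ray("top",(325,122),.225);print(m)
best=None
for y in range(-20,80,10):
  for t in(95,105,113):
    c=cost([m[0]*1e3,m[1]*1e3,y,t])
    if best is None or c<best[0]: best=(c,y,t)
print(best)
r=minimize(cost,[m[0]*1e3,m[1]*1e3,best[1],best[2]],method="Nelder-Mead",options=dict(initial_simplex=np.array([m[0]*1e3,m[1]*1e3,best[1],best[2]])+np.r_[np.zeros((1,4)),np.diag([5,5,10,8.])],maxiter=300))
print(r.x,r.fun)
P=pts(r.x[0]/1e3,r.x[1]/1e3,*np.radians(r.x[2:]))
print("hinge",P[1],"tab",P[2])
o=[]
for n,(x0,y0) in(("scene",(240,185)),("top",(285,70))):
    z=cv2.resize(I[n][y0:y0+70,x0:x0+60],None,fx=6,fy=6,interpolation=cv2.INTER_NEAREST)
    for mm,c in((maskm(n,P)>.5,(0,0,255)),(M[n],(255,0,0))):
        q=cv2.resize(mm.astype(np.uint8)[y0:y0+70,x0:x0+60],None,fx=6,fy=6,interpolation=cv2.INTER_NEAREST)
        cv2.drawContours(z,cv2.findContours(q,0,2)[0],-1,c,1)
    o.append(z)
    # cap ring
    for rad,zz in((.052,.225),(.029,.225),(.050,.075)):
        a=np.linspace(0,6.283,60)
        e=np.array([(proj(n,[r.x[0]/1e3+rad*np.cos(t),r.x[1]/1e3+rad*np.sin(t),zz])-[x0-.5,y0-.5])*6 for t in a])
        cv2.polylines(z,[e.astype(int)],True,(255,0,255))
cv2.imwrite("pics/ov0.png",np.hstack(o))
E
python3 run.py
```

```text
scene 245
top 452
[0.5481 0.0327 0.225 ]
(np.float32(208.875), 30, 105)
[549.791   35.0811  31.3118 101.1086] 175.0
hinge [0.5823 0.0548 0.225 ] tab [0.6003 0.0658 0.3065]
```

View pics/ov0.png

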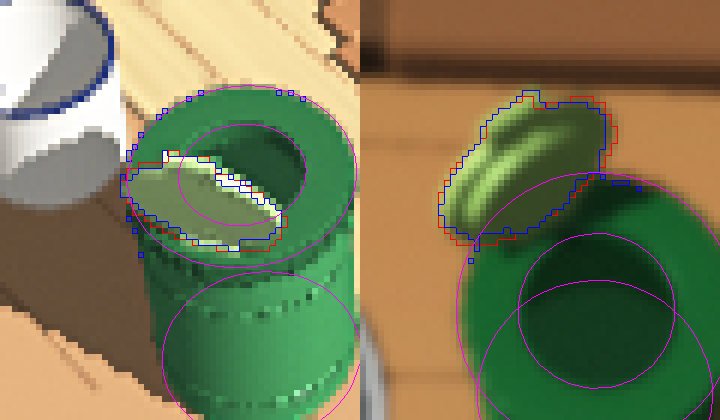

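```bash
python3 -m crank '[{"dz":-50,"wz":10.5,"hand":0},{"dz":-50,"wz":10.5,"hand":0},{"dz":-50,"wz":10.5,"hand":0},{"wz":10.5},{"wz":10.5},{"wz":10.5},{"wz":10.5},{"wz":10.5},{"wz":10.5},{"wz":10.5}]' 10
cat > to.py <<'E'
import sys
from h import *
from scipy.spatial.transform import Rotation as R
np.set_printoptions(precision=4,suppress=True)
s=get_state();r=R.from_euler('xyz',s["eef_rot"],degrees=True)
t=np.array([float(v) for v in sys.argv[1:4]])
goal=R.from_euler('xyz',[180,0,float(sys.argv[4]) if len(sys.argv)>4 else 121.3],degrees=True)
print("t",s["time_s"],"pos",s["tcp_pos"],"rot",s["eef_rot"],"F",s["contact_force"],"w",s["gripper_width"])
print("d mm tool",r.inv().apply(t-s["tcp_pos"])*1e3,"in goal axes",goal.inv().apply(t-s["tcp_pos"])*1e3,"rotvec",np.degrees((r.inv()*goal).as_rotvec()))
E
python3 to.py .549 .034 .38
```

```text
t 0.5 pos [0.1531 0.6574 0.2265] rot [ 179.9998   -0.0043 -103.109 ] F [-0.2889 -0.6675  0.2382] w 0.08772690133110253
d mm tool [ 517.3476 -526.9832 -153.4445] in goal axes [-738.336    14.4381 -153.4812] rotvec [ -0.0049  -0.0023 135.591 ]validation failed for argument at $[0]...
```

```bash
python3 -m crank '[{"dx":0,"dy":0,"dz":-50,"wx":0,"wy":0,"wz":10.5,"hand":0},{"dx":0,"dy":0,"dz":-50,"wx":0,"wy":0,"wz":10.5,"hand":0}]' 10
python3 to.py .549 .034 .38
```

```text
time_s: 0.75
tcp_pos: [0.1532, 0.6571, 0.3274]
eef_rot: [-179.9, -0.1, -124.4]
contact_force: [0.1, 0.3, 1.1]
gripper_width: 0.0727
t 0.75 pos [0.1532 0.6571 0.3274] rot [-179.9476   -0.0544 -124.4476] F [0.1468 0.33   1.0713] w 0.07273652430860844
d mm tool [ 289.9692 -678.9089  -51.6864] in goal axes [-738.0348   14.5143  -52.5828] rotvec [ -0.088    0.0172 114.2524]
```

```bash
python3 -m crank '[{"dx":0,"dy":0,"dz":-50,"wx":0,"wy":0,"wz":10.4,"hand":0},{"dx":0,"dy":0,"dz":0,"wx":0,"wy":0,"wz":10.4,"hand":0},{"dx":0,"dy":0,"dz":0,"wx":0,"wy":0,"wz":10.4,"hand":0},{"dx":0,"dy":0,"dz":0,"wx":0,"wy":0,"wz":10.4,"hand":0},{"dx":0,"dy":0,"dz":0,"wx":0,"wy":0,"wz":10.4,"hand":0},{"dx":0,"dy":0,"dz":0,"wx":0,"wy":0,"wz":10.4,"hand":0},{"dx":0,"dy":0,"dz":0,"wx":0,"wy":0,"wz":10.4,"hand":0},{"dx":0,"dy":0,"dz":0,"wx":0,"wy":0,"wz":10.4,"hand":0},{"dx":0,"dy":0,"dz":0,"wx":0,"wy":0,"wz":10.4,"hand":0},{"dx":0,"dy":0,"dz":0,"wx":0,"wy":0,"wz":10.4,"hand":0}]'
python3 to.py .549 .034 .38
```

```text
time_s: 2.0
tcp_pos: [0.1531, 0.6573, 0.3766]
eef_rot: [-180.0, -0.0, 131.5]
contact_force: [0.2, 0.1, -0.0]
gripper_width: 0.0005
t 2.0 pos [0.1531 0.6573 0.3766] rot [-179.9974   -0.0003  131.547 ] F [ 0.2263  0.0655 -0.0021] w 0.0005375339018879995
d mm tool [-729.0986 -117.1035   -3.4327] in goal axes [-738.3013   14.4655   -3.4339] rotvec [-0.0026 -0.0001 10.247 ]
```

```bash
python3 -m crank '[{"dx":0,"dy":0,"dz":0,"wx":0,"wy":0,"wz":10.2,"hand":0},{"dx":-60,"dy":2,"dz":0,"wx":0,"wy":0,"wz":0,"hand":0},{"dx":-60,"dy":2,"dz":0,"wx":0,"wy":0,"wz":0,"hand":0},{"dx":-60,"dy":2,"dz":0,"wx":0,"wy":0,"wz":0,"hand":0},{"dx":-60,"dy":2,"dz":0,"wx":0,"wy":0,"wz":0,"hand":0},{"dx":-60,"dy":2,"dz":0,"wx":0,"wy":0,"wz":0,"hand":0},{"dx":-60,"dy":2,"dz":0,"wx":0,"wy":0,"wz":0,"hand":0},{"dx":-60,"dy":2,"dz":0,"wx":0,"wy":0,"wz":0,"hand":0},{"dx":-60,"dy":0,"dz":0,"wx":0,"wy":0,"wz":0,"hand":0},{"dx":-60,"dy":0,"dz":0,"wx":0,"wy":0,"wz":0,"hand":0}]'
python3 to.py .549 .034 .38
```

```text
time_s: 3.25
tcp_pos: [0.4493, 0.2034, 0.3771]
eef_rot: [179.9, -0.0, 121.7]
contact_force: [2.2, 0.7, -0.1]
gripper_width: 0.0002
t 3.25 pos [0.4493 0.2034 0.3771] rot [179.9313  -0.015  121.7107] F [ 2.1639  0.74   -0.0666] w 0.000164664824458467
d mm tool [-196.5361   -4.2746   -2.9998] in goal axes [-196.5625   -2.8692   -2.9433] rotvec [ 0.0686 -0.0152  0.4107]
```

```bash
python3 -m crank '[{"dx":-60,"dy":0,"dz":0,"wx":0,"wy":0,"wz":0,"hand":0},{"dx":-60,"dy":0,"dz":0,"wx":0,"wy":0,"wz":0,"hand":0},{"dx":-50,"dy":0,"dz":0,"wx":0,"wy":0,"wz":0,"hand":0},{"dx":-27,"dy":0,"dz":10,"wx":0,"wy":0,"wz":0,"hand":0},{"dx":0,"dy":0,"dz":20,"wx":0,"wy":0,"wz":0,"hand":0},{"dx":0,"dy":0,"dz":0,"wx":0,"wy":0,"wz":0,"hand":0}]'
python3 to.py .549 .034 .260
python3 - <<'E'
from h import *
for n in C: cv2.imwrite(f"pics/{n}1.png",optics.capture(n))
a=cv2.imread("pics/scene1.png")[80:280,200:400];b=cv2.imread("pics/top1.png")[40:240,230:430]
cv2.imwrite("pics/v1.png",cv2.resize(np.hstack([a,b]),None,fx=2,fy=2))
E
```

```text
time_s: 4.0
tcp_pos: [0.5515, 0.037, 0.3452]
eef_rot: [-179.8, -0.0, 121.6]
contact_force: [-0.3, 0.4, 0.0]
gripper_width: 0.0002
t 4.0 pos [0.5515 0.037  0.3452] rot [-179.8407   -0.0476  121.6328] F [-0.2555  0.4283  0.0194] w 0.0002493868874293137
d mm tool [-1.3277 -3.4867 85.2109] in goal axes [-1.2786 -3.7163 85.202 ] rotvec [-0.1595 -0.0471  0.3329]
```

View pics/v1.png

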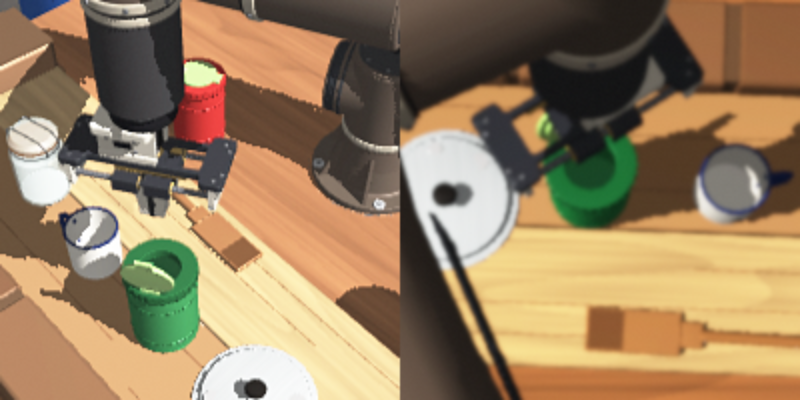

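```bash
python3 -m crank '[{"dx":-1,"dy":-4,"dz":25,"wx":0,"wy":0,"wz":0,"hand":0},{"dx":0,"dy":0,"dz":25,"wx":0,"wy":0,"wz":0,"hand":0},{"dx":0,"dy":0,"dz":20,"wx":0,"wy":0,"wz":0,"hand":0},{"dx":0,"dy":0,"dz":12,"wx":0,"wy":0,"wz":0,"hand":0},{"dx":0,"dy":0,"dz":0,"wx":0,"wy":0,"wz":0,"hand":0},{"dx":0,"dy":0,"dz":0,"wx":0,"wy":0,"wz":0,"hand":0}]'
python3 to.py .549 .034 .260
python3 - <<'E'
from h import *
for n in C: cv2.imwrite(f"pics/{n}2.png",optics.capture(n))
a=cv2.imread("pics/scene2.png")[130:280,220:370];b=cv2.imread("pics/top2.png")[60:210,240:390]
cv2.imwrite("pics/v2.png",cv2.resize(np.hstack([a,b]),None,fx=2.6,fy=2.6))
E
```

```text
time_s: 4.85
tcp_pos: [0.5499, 0.0349, 0.2657]
eef_rot: [179.9, 0.0, 121.7]
contact_force: [-0.4, -0.5, -0.9]
gripper_width: 0.0004
t 4.85 pos [0.5499 0.0349 0.2657] rot [179.9137   0.0343 121.714 ] F [-0.4384 -0.5345 -0.9144] w 0.0003921504130562543
d mm tool [-0.3183 -1.2346  5.7332] in goal axes [-0.3306 -1.2236  5.7349] rotvec [0.0864 0.034  0.414 ]
```

View pics/v2.png

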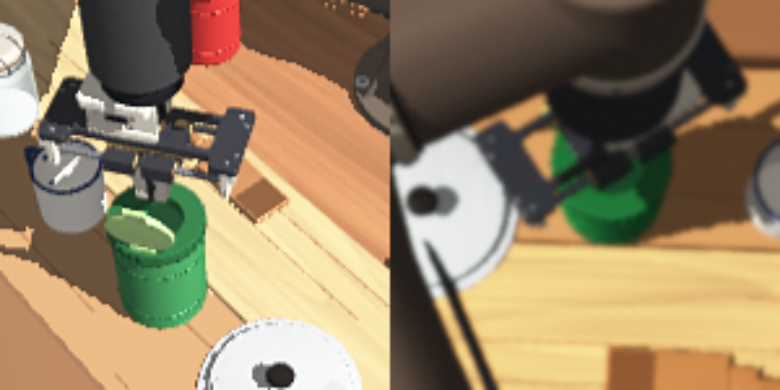

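The fingertips are centred over the mouth, 41 mm above it, and clear of the flap. I'll lower slightly and hold.

```bash
Z='x'; python3 -m crank '[{"dx":0,"dy":-1,"dz":5,"wx":0,"wy":0,"wz":0,"hand":0},{"dx":0,"dy":0,"dz":0,"wx":0,"wy":0,"wz":0,"hand":0},{"dx":0,"dy":0,"dz":0,"wx":0,"wy":0,"wz":0,"hand":0},{"dx":0,"dy":0,"dz":0,"wx":0,"wy":0,"wz":0,"hand":0},{"dx":0,"dy":0,"dz":0,"wx":0,"wy":0,"wz":0,"hand":0},{"dx":0,"dy":0,"dz":0,"wx":0,"wy":0,"wz":0,"hand":0},{"dx":0,"dy":0,"dz":0,"wx":0,"wy":0,"wz":0,"hand":0},{"dx":0,"dy":0,"dz":0,"wx":0,"wy":0,"wz":0,"hand":0},{"dx":0,"dy":0,"dz":0,"wx":0,"wy":0,"wz":0,"hand":0},{"dx":0,"dy":0,"dz":0,"wx":0,"wy":0,"wz":0,"hand":0}]'
python3 -m crank '[{"dx":0,"dy":0,"dz":0,"wx":0,"wy":0,"wz":0,"hand":0},{"dx":0,"dy":0,"dz":0,"wx":0,"wy":0,"wz":0,"hand":0},{"dx":0,"dy":0,"dz":0,"wx":0,"wy":0,"wz":0,"hand":0},{"dx":0,"dy":0,"dz":0,"wx":0,"wy":0,"wz":0,"hand":0},{"dx":0,"dy":0,"dz":0,"wx":0,"wy":0,"wz":0,"hand":0},{"dx":0,"dy":0,"dz":0,"wx":0,"wy":0,"wz":0,"hand":0},{"dx":0,"dy":0,"dz":0,"wx":0,"wy":0,"wz":0,"hand":0},{"dx":0,"dy":0,"dz":0,"wx":0,"wy":0,"wz":0,"hand":0},{"dx":0,"dy":0,"dz":0,"wx":0,"wy":0,"wz":0,"hand":0},{"dx":0,"dy":0,"dz":0,"wx":0,"wy":0,"wz":0,"hand":0}]'
python3 -m crank '[{"dx":0,"dy":0,"dz":0,"wx":0,"wy":0,"wz":0,"hand":0},{"dx":0,"dy":0,"dz":0,"wx":0,"wy":0,"wz":0,"hand":0},{"dx":0,"dy":0,"dz":0,"wx":0,"wy":0,"wz":0,"hand":0},{"dx":0,"dy":0,"dz":0,"wx":0,"wy":0,"wz":0,"hand":0}]'
python3 to.py .549 .034 .35
```

```text
time_s: 6.2
tcp_pos: [0.5485, 0.0342, 0.2595]
eef_rot: [-180.0, -0.0, 121.7]
contact_force: [-1.2, 0.3, 0.2]
gripper_width: 0.0004
time_s: 7.45
tcp_pos: [0.5484, 0.0342, 0.2596]
eef_rot: [-180.0, -0.0, 121.7]
contact_force: [1.0, -0.4, -0.4]
gripper_width: 0.0004
time_s: 7.95
tcp_pos: [0.5485, 0.0342, 0.2596]
eef_rot: [180.0, 0.0, 121.7]
contact_force: [0.2, -0.0, -0.1]
gripper_width: 0.0003
t 7.95 pos [0.5485 0.0342 0.2596] rot [179.9995   0.0015 121.6942] F [ 0.1962 -0.0259 -0.1349] w 0.0003370756593061472
d mm tool [ -0.4128   0.3682 -90.4261] in goal axes [ -0.4079   0.3703 -90.4262] rotvec [0.0005 0.0015 0.3942]
```

```bash
python3 -m crank '[{"dx":0,"dy":0,"dz":-45,"wx":0,"wy":0,"wz":0,"hand":0},{"dx":0,"dy":0,"dz":-45,"wx":0,"wy":0,"wz":0,"hand":0},{"dx":0,"dy":0,"dz":0,"wx":0,"wy":0,"wz":0,"hand":0},{"dx":0,"dy":40,"dz":0,"wx":0,"wy":0,"wz":0,"hand":0},{"dx":0,"dy":40,"dz":0,"wx":0,"wy":0,"wz":0,"hand":0},{"dx":0,"dy":20,"dz":0,"wx":0,"wy":0,"wz":0,"hand":0},{"dx":0,"dy":0,"dz":0,"wx":0,"wy":0,"wz":0,"hand":0}]'
python3 to.py .6327 .0849 .287
python3 - <<'E'
from h import *
for n in C: cv2.imwrite(f"pics/{n}3.png",optics.capture(n))
a=cv2.imread("pics/scene3.png")[130:280,220:370];b=cv2.imread("pics/top3.png")[60:210,240:390]
cv2.imwrite("pics/v3.png",cv2.resize(np.hstack([a,b]),None,fx=2.6,fy=2.6))
E
```

```text
time_s: 8.82
tcp_pos: [0.6341, 0.0874, 0.3473]
eef_rot: [-179.8, -0.0, 121.7]
contact_force: [-0.2, -0.3, -1.0]
gripper_width: 0.0001
t 8.825 pos [0.6341 0.0874 0.3473] rot [-179.8316   -0.0414  121.7134] F [-0.2298 -0.2551 -1.0301] w 0.00013425956549277193
d mm tool [-1.4544 -2.3037 60.3219] in goal axes [-1.4287 -2.4707 60.3159] rotvec [-0.1685 -0.0408  0.4135]
```

View pics/v3.png

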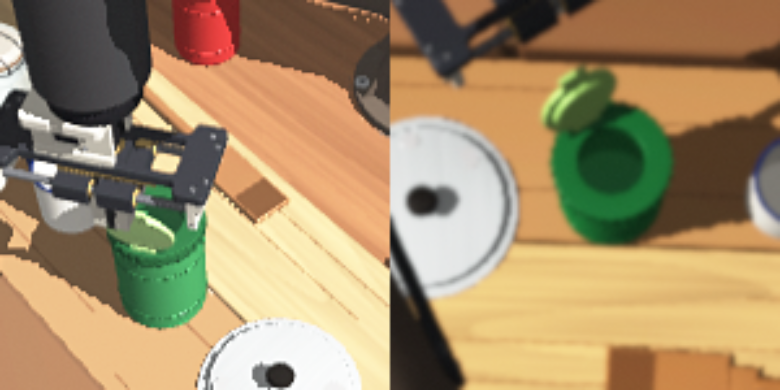

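```bash
python3 - <<'E'
from h import *
p=get_state()["tcp_pos"]
for n in C: print(n,proj(n,p))
E
```

```text
scene [264.03995605 214.0214109 ]
top [297.55685332  64.28770614]
```

```bash
python3 -m crank '[{"dx":-1,"dy":-1,"dz":20,"wx":0,"wy":0,"wz":0,"hand":0},{"dx":0,"dy":0,"dz":20,"wx":0,"wy":0,"wz":0,"hand":0},{"dx":0,"dy":0,"dz":20,"wx":0,"wy":0,"wz":0,"hand":0},{"dx":0,"dy":0,"dz":2,"wx":0,"wy":0,"wz":0,"hand":0},{"dx":0,"dy":0,"dz":0,"wx":0,"wy":0,"wz":0,"hand":0},{"dx":0,"dy":0,"dz":0,"wx":0,"wy":0,"wz":0,"hand":0}]'
python3 to.py .594 .0614 .287
```

```text
time_s: 9.68
tcp_pos: [0.6335, 0.0853, 0.2888]
eef_rot: [179.9, 0.0, 121.7]
contact_force: [0.3, 0.1, -0.2]
gripper_width: 0.0006
t 9.675 pos [0.6335 0.0853 0.2888] rot [179.9015   0.0272 121.6924] F [ 0.2768  0.119  -0.2182] w 0.0005561832580600884
d mm tool [  0.4488 -46.1855   1.741 ] in goal axes [  0.1317 -46.1845   1.8206] rotvec [0.0986 0.0268 0.3924]
```

```bash
python3 -m crank '[{"dx":0,"dy":-8,"dz":1,"wx":0,"wy":0,"wz":0,"hand":0},{"dx":0,"dy":-7,"dz":0,"wx":0,"wy":0,"wz":0,"hand":0},{"dx":0,"dy":-6,"dz":0,"wx":0,"wy":0,"wz":0,"hand":0},{"dx":0,"dy":-5,"dz":0,"wx":0,"wy":0,"wz":0,"hand":0},{"dx":0,"dy":-5,"dz":0,"wx":0,"wy":0,"wz":0,"hand":0},{"dx":0,"dy":-5,"dz":0,"wx":0,"wy":0,"wz":0,"hand":0},{"dx":0,"dy":-5,"dz":0,"wx":0,"wy":0,"wz":0,"hand":0},{"dx":0,"dy":-5,"dz":0,"wx":0,"wy":0,"wz":0,"hand":0},{"dx":0,"dy":0,"dz":0,"wx":0,"wy":0,"wz":0,"hand":0}]'
python3 to.py .594 .0614 .287
python3 - <<'E'
from h import *
for n in C: cv2.imwrite(f"pics/{n}4.png",optics.capture(n))
a=cv2.imread("pics/scene4.png")[130:280,220:370];b=cv2.imread("pics/top4.png")[60:210,240:390]
cv2.imwrite("pics/v4.png",cv2.resize(np.hstack([a,b]),None,fx=2.6,fy=2.6))
E
```

```text
time_s: 10.8
tcp_pos: [0.5938, 0.0609, 0.2867]
eef_rot: [180.0, 0.0, 121.7]
contact_force: [0.3, 0.4, -0.2]
gripper_width: 0.0003
t 10.8 pos [0.5938 0.0609 0.2867] rot [179.9947   0.0016 121.6854] F [ 0.2725  0.3899 -0.1509] w 0.00029786302108133377
d mm tool [ 0.3103  0.4234 -0.3106] in goal axes [ 0.3131  0.4213 -0.3106] rotvec [0.0053 0.0016 0.3854]
```

View pics/v4.png

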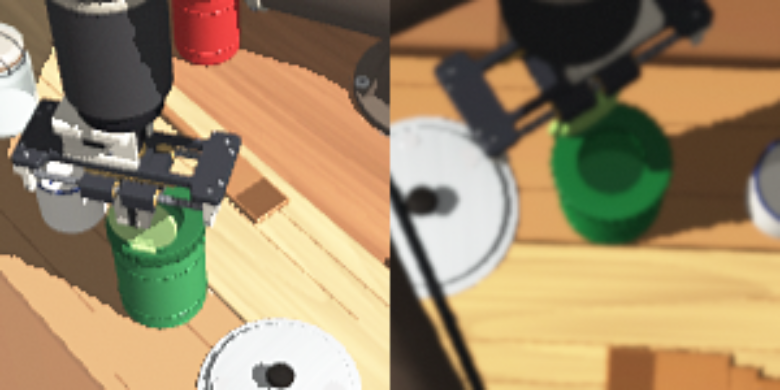

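The flap is now about upright and the canister hasn't moved. Next I'll follow the closing arc.

```bash
python3 -m crank '[{"dx":0,"dy":-8,"dz":0,"wx":0,"wy":0,"wz":0,"hand":0},{"dx":0,"dy":-8,"dz":1,"wx":0,"wy":0,"wz":0,"hand":0},{"dx":0,"dy":-8,"dz":2,"wx":0,"wy":0,"wz":0,"hand":0},{"dx":0,"dy":-7.5,"dz":3,"wx":0,"wy":0,"wz":0,"hand":0},{"dx":0,"dy":-7,"dz":4,"wx":0,"wy":0,"wz":0,"hand":0},{"dx":0,"dy":-6.5,"dz":5,"wx":0,"wy":0,"wz":0,"hand":0},{"dx":0,"dy":-6,"dz":6,"wx":0,"wy":0,"wz":0,"hand":0},{"dx":0,"dy":-5,"dz":6,"wx":0,"wy":0,"wz":0,"hand":0},{"dx":0,"dy":0,"dz":0,"wx":0,"wy":0,"wz":0,"hand":0}]'
python3 to.py .5461 .0324 .230
python3 - <<'E'
from h import *
for n in C: cv2.imwrite(f"pics/{n}5.png",optics.capture(n))
a=cv2.imread("pics/scene5.png")[130:280,220:370];b=cv2.imread("pics/top5.png")[60:210,240:390]
cv2.imwrite("pics/v5.png",cv2.resize(np.hstack([a,b]),None,fx=2.6,fy=2.6))
E
```

```text
time_s: 12.02
tcp_pos: [0.5459, 0.0315, 0.259]
eef_rot: [-179.9, -0.0, 121.7]
contact_force: [-0.4, -0.4, -0.1]
gripper_width: 0.0006
t 12.025 pos [0.5459 0.0315 0.259 ] rot [-179.9415   -0.0175  121.6836] F [-0.3677 -0.4485 -0.1477] w 0.0006299537371641226
d mm tool [ 0.6576  0.7193 28.9794] in goal axes [ 0.6711  0.6853 28.9799] rotvec [-0.0585 -0.0173  0.3836]
```

View pics/v5.png

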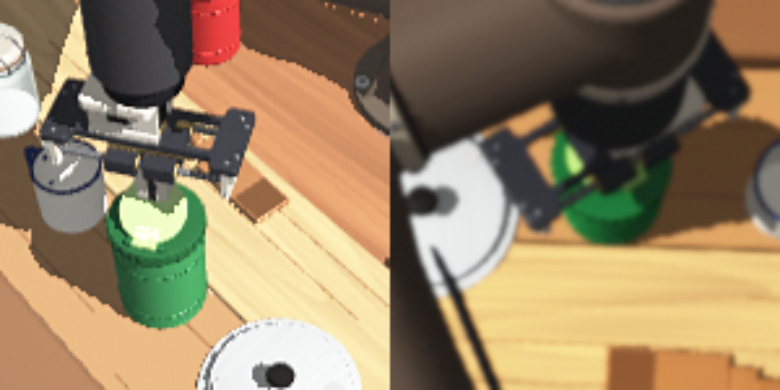

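```bash
python3 -m crank '[{"dx":0,"dy":-4,"dz":6,"wx":0,"wy":0,"wz":0,"hand":0},{"dx":0,"dy":-3,"dz":5,"wx":0,"wy":0,"wz":0,"hand":0},{"dx":0,"dy":-2,"dz":5,"wx":0,"wy":0,"wz":0,"hand":0},{"dx":0,"dy":-1,"dz":4,"wx":0,"wy":0,"wz":0,"hand":0},{"dx":0,"dy":0,"dz":3,"wx":0,"wy":0,"wz":0,"hand":0},{"dx":0,"dy":0,"dz":2,"wx":0,"wy":0,"wz":0,"hand":0},{"dx":0,"dy":0,"dz":1,"wx":0,"wy":0,"wz":0,"hand":0},{"dx":0,"dy":0,"dz":0,"wx":0,"wy":0,"wz":0,"hand":0}]'
python3 -m crank '[{"dx":0,"dy":0,"dz":0.5,"wx":0,"wy":0,"wz":0,"hand":0},{"dx":0,"dy":0,"dz":0.5,"wx":0,"wy":0,"wz":0,"hand":0},{"dx":0,"dy":0,"dz":0,"wx":0,"wy":0,"wz":0,"hand":0}]'
python3 -m crank '[{"dx":0,"dy":0,"dz":0.5,"wx":0,"wy":0,"wz":0,"hand":0},{"dx":0,"dy":0,"dz":0.5,"wx":0,"wy":0,"wz":0,"hand":0},{"dx":0,"dy":0,"dz":0,"wx":0,"wy":0,"wz":0,"hand":0}]'
```

```text
time_s: 13.12
tcp_pos: [0.538, 0.0265, 0.2336]
eef_rot: [180.0, 0.0, 121.7]
contact_force: [0.5, 0.4, 0.2]
gripper_width: 0.0004
time_s: 13.5
tcp_pos: [0.538, 0.0265, 0.2326]
eef_rot: [180.0, 0.0, 121.7]
contact_force: [-0.3, -0.6, -0.8]
gripper_width: 0.0003
time_s: 13.88
tcp_pos: [0.5379, 0.0265, 0.2315]
eef_rot: [-180.0, -0.0, 121.7]
contact_force: [0.6, 0.0, 0.5]
gripper_width: 0.0002
```

Expected contact is near z = 0.230; I'll step down in half-millimetres, watching the force.

```bash
python3 -m crank '[{"dx":0,"dy":0,"dz":0.5,"wx":0,"wy":0,"wz":0,"hand":0},{"dx":0,"dy":0,"dz":0.5,"wx":0,"wy":0,"wz":0,"hand":0},{"dx":0,"dy":0,"dz":0,"wx":0,"wy":0,"wz":0,"hand":0}]'
python3 -m crank '[{"dx":0,"dy":0,"dz":0.5,"wx":0,"wy":0,"wz":0,"hand":0},{"dx":0,"dy":0,"dz":0,"wx":0,"wy":0,"wz":0,"hand":0}]'
python3 -m crank '[{"dx":0,"dy":0,"dz":0.5,"wx":0,"wy":0,"wz":0,"hand":0},{"dx":0,"dy":0,"dz":0,"wx":0,"wy":0,"wz":0,"hand":0}]'
```

```text
time_s: 14.25
tcp_pos: [0.5379, 0.0264, 0.2307]
eef_rot: [180.0, 0.0, 121.7]
contact_force: [-0.6, 0.3, 2.1]
gripper_width: 0.0006
time_s: 14.5
tcp_pos: [0.538, 0.0264, 0.2306]
eef_rot: [180.0, 0.0, 121.7]
contact_force: [-2.4, 0.3, 5.5]
gripper_width: 0.0006
time_s: 14.75
tcp_pos: [0.5381, 0.0264, 0.2304]
eef_rot: [180.0, 0.0, 121.7]
contact_force: [-4.0, 0.0, 7.4]
gripper_width: 0.0004
```

Firm stop at z ≈ 0.2305 with 7 N, right at the expected shut height. I'll lift straight off and check.

```bash
python3 -m crank '[{"dx":0,"dy":0,"dz":-3,"wx":0,"wy":0,"wz":0,"hand":0},{"dx":0,"dy":0,"dz":-20,"wx":0,"wy":0,"wz":0,"hand":0},{"dx":0,"dy":0,"dz":-50,"wx":0,"wy":0,"wz":0,"hand":0},{"dx":0,"dy":0,"dz":-60,"wx":0,"wy":0,"wz":0,"hand":0},{"dx":50,"dy":0,"dz":-20,"wx":0,"wy":0,"wz":0,"hand":0},{"dx":60,"dy":0,"dz":0,"wx":0,"wy":0,"wz":0,"hand":0},{"dx":60,"dy":0,"dz":0,"wx":0,"wy":0,"wz":0,"hand":0},{"dx":60,"dy":0,"dz":0,"wx":0,"wy":0,"wz":0,"hand":0},{"dx":40,"dy":0,"dz":0,"wx":0,"wy":0,"wz":0,"hand":0},{"dx":0,"dy":0,"dz":0,"wx":0,"wy":0,"wz":0,"hand":0}]'
python3 - <<'E'
from h import *
from fit import pts,maskm
for n in C: cv2.imwrite(f"pics/{n}6.png",optics.capture(n))
o=[]
for n,(x0,y0) in(("scene",(240,180)),("top",(285,80))):
    I=cv2.imread(f"pics/{n}6.png")[y0:y0+80,x0:x0+65]
    z=cv2.resize(I,None,fx=6,fy=6,interpolation=cv2.INTER_CUBIC)
    o.append(z.copy())
    q=cv2.resize((maskm(n,pts(.549,.034,np.radians(31.3),0))[y0:y0+80,x0:x0+65]>.5).astype(np.uint8),None,fx=6,fy=6,interpolation=cv2.INTER_NEAREST)
    cv2.drawContours(z,cv2.findContours(q,0,2)[0],-1,(0,0,255),1)
    o[-1]=z
cv2.imwrite("pics/v6.png",np.hstack(o))
for n in C:
    for d in finder.place_of("flap_tab",n)+finder.place_of("canister",n):print(n,d)
E
```

```text
time_s: 16.0
tcp_pos: [0.3948, 0.2582, 0.3823]
eef_rot: [-180.0, -0.0, 121.9]
contact_force: [0.3, 0.1, -0.9]
gripper_width: 0.0004
scene {'centre': [437.4, 216.0], 'conf': 0.93}
scene {'centre': [309.0, 120.4], 'conf': 0.52}
scene {'centre': [297.7, 149.2], 'conf': 0.94}
scene {'centre': [439.1, 267.3], 'conf': 0.86}
scene {'centre': [283.8, 241.2], 'conf': 0.84}
top {'centre': [453.3, 294.8], 'conf': 0.66}
top {'centre': [336.8, 137.6], 'conf': 0.57}
top {'centre': [187.2, 264.8], 'conf': 0.55}
top {'centre': [323.9, 132.7], 'conf': 0.82}
top {'centre': [185.5, 261.1], 'conf': 0.81}
top {'centre': [453.1, 279.4], 'conf': 0.56}
```

View pics/v6.png

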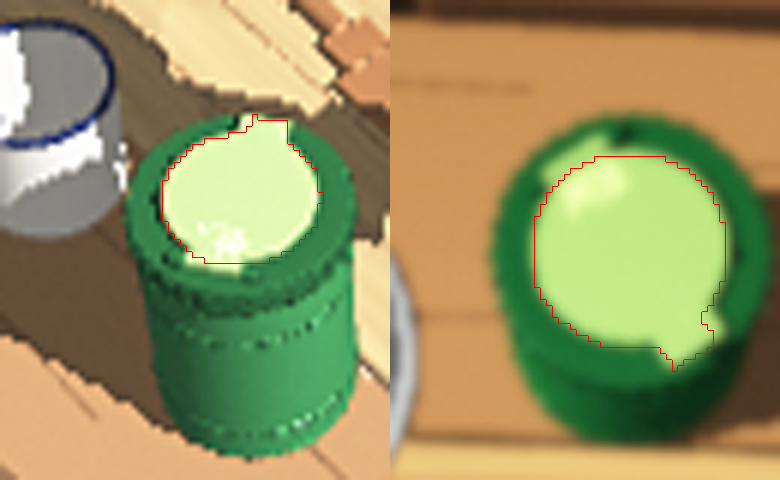

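View pics/scene6.png

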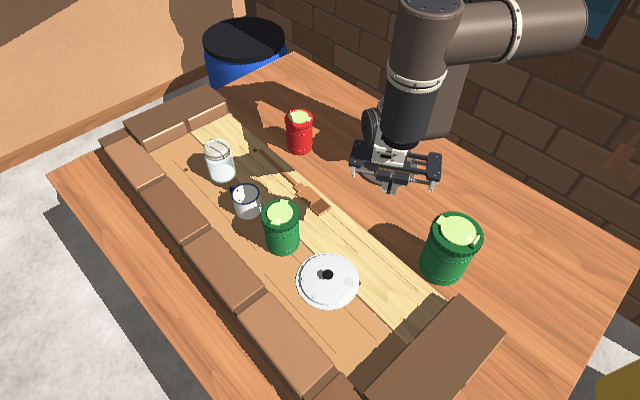

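The flap outline matches the predicted θ = 0 outline in both views. The canister (scene pixel 281,228) and the other items sit where they were, and the robot is clear. Handing in.

```bash
python3 -c "
from plant import order;print(order.close_job())"
```

```text
the job is handed in; nothing more can be done
None
```

The flap of the smaller green canister on the shelf is shut, and I handed the job in at about 16 s of the 42 s allowed.

- **Pointing:** I held the closed fingertips about 35 mm above the centre of the open mouth for roughly 2.9 s. The force reading stayed at noise level (about 1 N), so nothing was touched.
- **Closing:** I went up and behind the flap, pushed it over along its arc with the fingertips, and pressed it down. It stopped firmly at z ≈ 0.2305 m, where a shut flap should be, with 7.4 N downward and about 4 N sideways. I then lifted straight off and moved clear.
- **Last checks:** In both camera views the flap lines up with its predicted shut outline. By eye the canister is upright in its place, and the mug, jar, lid and stick look unmoved. The robot was touching nothing.
- **Disagreements:** In the scene view the tab finder reported only the two look-alikes, not this flap. My first cap outline was also about one pixel off the scene picture. Neither affected the result.

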